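# Tip the sorting tray and close up the row of sockets

## Task

Raise the hinged sorting tray by its red bar, easing it up until all five loose sockets have slid down against the blue fence, and let it back down flat without dropping it. Then push the sockets along the fence, gently, until they stand as one closed row, touching one another, hard up against the yellow end stop. Do not pick sockets up, do not touch one with the fingers before it lies at the fence, do not let them crash into the fence, and leave everything around the tray alone.

Things in the scene. Friction and masses are not known exactly. Their poses are not given: they have to be found in the camera images.
- tray (a joint): Tilt of the sorting tray in rad: 0 = flat on its base, growing as the red lift bar is raised; end stop at 0.70. The hinge axis runs along the foot of the blue fence. The tray (0.6 to 0.9 kg) falls back by its own weight when let go.
- station: Dark steel base of the tray, 210 x 340 mm, fixed to the table; origin under it, x towards the fence. The flat tray's sheet-metal floor is 32 mm above the table, 160 mm from blue fence to grey near lip and 318 mm between the end walls. Above the floor: fence 28 mm, near lip and grey end wall 14 mm, yellow end stop 22 mm high.
- row_corner (a point): Corner on the tray floor where the inner faces of the blue fence and the yellow end stop meet; tilts with the tray. x points square to the fence, from the bar side to the fence; y along the fence to the stop; z up from the floor. The tray lies at negative x and y (grey end wall at y = -318 mm). A socket touching the fence has x = -16 mm, touching the stop y = -16 mm.
- lift_bar (a point): Middle of the red round lift bar, 12 mm thick, 120 mm long, parallel to the fence, on the tray's side nearer the robot. 48 mm above the table when flat; 41 mm free between bar and near lip, steel arms only at the bar's ends. 211 mm from the hinge axis across the tray, 20 mm above it. A light pinch pivots on it. Axes as row_corner.
- hinge_mid (a point): Point on the hinge axis, midway along the tray, below the fence's inner face (4 mm below the tray floor). Does not move as the tray tilts. The axis is parallel to the fence; axes as row_corner.
- socket_1: Black impact socket with a thin red band, standing upright on the tray, 32 mm diameter, 26 mm tall, about 0.1 to 0.16 kg, hollow at the top. Origin at the centre of its underside, z up. It starts in a lane of its own: seen along the slope no two overlap. Begins to slide at a tilt of about 0.24 to 0.45 rad, differing from run to run.
- socket_2: Black impact socket with a thin orange band, standing upright on the tray, 32 mm diameter, 36 mm tall, about 0.1 to 0.16 kg, hollow at the top. Origin at the centre of its underside, z up. It starts in a lane of its own: seen along the slope no two overlap. Begins to slide at a tilt of about 0.24 to 0.45 rad, differing from run to run.
- socket_3: Black impact socket with a thin green band, standing upright on the tray, 32 mm diameter, 30 mm tall, about 0.1 to 0.16 kg, hollow at the top. Origin at the centre of its underside, z up. It starts in a lane of its own: seen along the slope no two overlap. Begins to slide at a tilt of about 0.24 to 0.45 rad, differing from run to run.
- socket_4: Black impact socket with a thin blue band, standing upright on the tray, 32 mm diameter, 34 mm tall, about 0.1 to 0.16 kg, hollow at the top. Origin at the centre of its underside, z up. It starts in a lane of its own: seen along the slope no two overlap. Begins to slide at a tilt of about 0.24 to 0.45 rad, differing from run to run.
- socket_5: Black impact socket with a thin brass band, standing upright on the tray, 32 mm diameter, 28 mm tall, about 0.1 to 0.16 kg, hollow at the top. Origin at the centre of its underside, z up. It starts in a lane of its own: seen along the slope no two overlap. Begins to slide at a tilt of about 0.24 to 0.45 rad, differing from run to run.
- screwdriver: Red-handled screwdriver, 180 mm, lying behind the fence. Bystander. Origin at its underside.
- wrench: Steel wrench, 170 mm, lying left of the tray. Bystander.
- spray_can: Green spray can, 60 mm diameter, 170 mm tall, right of the tray. Bystander. Origin at the centre of its underside.
- screw_jar: Amber jar with yellow lid, 60 mm diameter, 80 mm tall, behind the left end of the tray. Bystander.
- tape_roll: Black roll of tape, 90 mm diameter, 24 mm tall, lying left of the lift bar. Bystander.
- mug: Blue mug, 76 mm diameter, 85 mm tall, right of the lift bar. Bystander.
Not all that is in view belongs to the job. What is shaped like the socket_3 but brown is not meant.

How it is judged (in metres and radians):
On the way, in this order (a step that is already met when the one before it is completed fails the run):
1. with the tray raised, all five sockets have slid against the blue fence (value of joint tray above 0.15 rad and x of each of socket_1, socket_2, socket_3, socket_4, socket_5 in the frame of row_corner above -0.0195 m), for 0.1 s.
2. the tray is flat again with all five sockets still at the fence (value of joint tray below 0.03 rad and x of each of socket_1, socket_2, socket_3, socket_4, socket_5 in the frame of row_corner above -0.0195 m), for 0.2 s.
At the end, for the whole second after the job is handed in: Tray flat (below 0.03 rad); all five sockets upright (0.1 rad) and still on its floor, each within 3.5 mm of the blue fence, in one closed row against the yellow stop: no socket centre more than 147.5 mm from the stop's face (a fully closed row measures 144 mm) (all of step 2 and z of each of socket_1, socket_2, socket_3, socket_4, socket_5 in the frame of row_corner below 0.008 m and y of each of socket_1, socket_2, socket_3, socket_4, socket_5 in the frame of row_corner above -0.1475 m and angle between each of socket_1, socket_2, socket_3, socket_4, socket_5's own z axis and vertical below 0.1 rad and linear speed of each of socket_1, socket_2, socket_3, socket_4, socket_5 below 0.02 m/s); the robot touches nothing.
It fails at once if a finger presses on a socket that is more than 12 mm away from the fence ((contact force between the fingers and socket_1 above 0.5 N and x of socket_1 in the frame of row_corner below -0.028 m) or (contact force between the fingers and socket_2 above 0.5 N and x of socket_2 in the frame of row_corner below -0.028 m) or (contact force between the fingers and socket_3 above 0.5 N and x of socket_3 in the frame of row_corner below -0.028 m) or (contact force between the fingers and socket_4 above 0.5 N and x of socket_4 in the frame of row_corner below -0.028 m) or (contact force between the fingers and socket_5 above 0.5 N and x of socket_5 in the frame of row_corner below -0.028 m)).
It fails at once if a socket is lifted more than 20 mm off the tray floor (z of any of socket_1, socket_2, socket_3, socket_4, socket_5 in the frame of row_corner above 0.02 m).
It fails at once if a socket crashes into the fence (moves faster than 0.6 m/s) or is pushed with more than 35 N (linear speed of any of socket_1, socket_2, socket_3, socket_4, socket_5 above 0.6 m/s or contact force between the fingers and socket_1 above 35 N or contact force between the fingers and socket_2 above 35 N or contact force between the fingers and socket_3 above 35 N or contact force between the fingers and socket_4 above 35 N or contact force between the fingers and socket_5 above 35 N).
It fails at once if the tray is dropped (falls faster than 1.2 rad/s) (velocity of joint tray below -1.2 rad/s).
It fails at once if a bystander is moved by more than 30 mm (distance of any of screwdriver, wrench, spray_can, screw_jar, tape_roll, mug from where it was at the start of the episode above 0.03 m).
It also fails if it takes over 58 s, if anything falls off the work surface, if the arm or the gripper's body presses on something with over 40 N, if the wrist force passes 120 N, or if a joint passes its speed limit or range.

## Robot

A 6-joint arm with a two-finger parallel gripper is mounted at the origin on the work surface. World frame = base frame: x ahead of the robot, y to its left, z up, the work surface at z = 0. Lengths are in mm, angles in rad, forces in N, time in s.
With the tool pointing down it reaches from about 300 to 875 mm from the base axis. Payload 4.2 kg.
Tool frame: the origin (TCP) lies midway between the tips of the shut fingers; the grasp point (between the pads) lies 19 mm behind it; z points along the fingers, y is the line along which they close (so a half turn about z gives the same grasp; the last joint's range is limited). The gripper opens to 85 mm and grips with 20 to 120 N. Pads are 22 mm wide; open, the fingers measure 114 mm over their backs; the gripper's body (76 mm by 85 mm) begins 54 mm behind the grasp point. The pads swing forward as they close: fully open they stand 13 mm farther back than shut.
Start: joints at [1.116, 0.32, 1.565, -0, 1.257, -0.02], TCP at [242.212, 521.516, 194.738] pointing down, gripper open.
Joint ranges: [-3.11, 3.11], [-0.84, 2.01], [0.21, 2.61], [-1.34, 4.49], [0.05, 2.63], [-2.56, 2.56]. Speed limits (rad/s): [2.57, 2.57, 3.14, 3.14, 3.14, 3.14].

## Interface

Orientations are given as a unit quaternion [w, x, y, z].
In Python, from rig import arm, cams, ticket, finder gives the robot as it stands.
- The arm moves only by the shell command python3 -m crank 'ROWS' [FORCE]. ROWS is JSON, a list of rows, each a list of 7 numbers: the shift along the world's x, y, z in m, then the turn, a rotation vector about the world's x, y, z in degrees, then the gripper command: -1 is shut, 1 is fully open, values between are in proportion. A call has 1 to 12 rows; each row shifts and turns the commanded pose from where the row before left it; what a row does not reach is not made up. A row lasts 1/12 s, in which the tool goes at most 41.7 mm and 7.16 degrees, less where a joint would pass 70% of its speed; a pose out of reach is approached as far as the arm can. A call is refused whole if a number of a shift passes 0.0417 or a number of a turn 7.16, either way. A call with a gripper value outside its range is refused whole. The fingers move at their own pace and stop on an object; FORCE is the grip in N (left out, the last holds). Time passes only in rows, so rows that do not move let the fingers close. It gives the time, the measured TCP pose, the force, the opening and the grip force at its end, in the units of the state.
- arm.sense(): the state, without advancing time (a new reading comes with each control period).
- cams.snapshot(name): name is "scene" or "top" or "wrist"; returns a dict with "frame" (420x560x3 uint8, red, green, blue), "mtx" (3x3 intrinsics, pixels), "view" (4x4, takes a point from world to camera coordinates). Camera axes: x right, y down, z forward; pixel columns grow to the right and rows downward; lengths in mm; the calibration is good to about 2 mm. The wrist camera is an equidistant fisheye: a pixel r from the principal point sees the ray r / f radians off the axis. A picture is of the moment at which its call begins. There is no depth.
- ticket.finish_job(): hands the job in; it is judged then, once.
Trained networks look in a picture, given as the dict that the camera call returned (one of the last four; its "shot" number tells which), for a name from the list of things; names that differ only in an ending like _2 or _b are one class to them, and where a whole thing is asked for, a point or a joint stands for the part that bears it (a point fixed in the world has none). Each returns a list of dicts, best first, with "p" (0 to 1); they miss things now and then, are a little off and sometimes report something else, mostly with a low value. They report only what shows in the picture. A call takes as long as a camera call. They do not tell look-alikes from the thing itself.
- finder.trace(picture, target): "mask" (420x560 bool, what is visible of it) and "pixel" ([column, row] in pixels, amid what is visible of it).
The state is a dict: "time": time; "qpos": joint angles; "dq": joint speeds; "joint_torque": joint torques, N m; "tool_pos": TCP position; "tcp_rot": TCP orientation; "ft_force": force on the tool from outside, world axes, zero at the start; "torque": the same for the moment, N m; "width": finger opening in mm; "finger_force": force on a finger pad.
Only numpy, scipy, OpenCV 4.12 (cv2) and the standard library are available. Lean on these libraries where they do the work, as an engineer would, in place of code of your own. Each camera call takes 0.05 s, during which the arm holds its last target. There are 200 camera calls.

## Working session

There is one attempt and no reset: what is moved stays moved. The work goes in short steps, Python scripts to look and compute and a shell command to move; the robot and the scene stay as the last step left them, time stands still between calls to the robot, and variables do not carry over. Pictures are saved under pics/ and viewed, at most 10 in all, crops included, and the job is handed in when it is done.

```bash
ls; mkdir -p pics; python3 - <<'E'
from rig import arm,cams,finder
import cv2,numpy as np
s=arm.sense(); print(s)
for n in ("scene","top"):
    p=cams.snapshot(n); cv2.imwrite(f"pics/{n}0.png",p["frame"][:,:,::-1]); print(n,p["mtx"].tolist(),np.round(p["view"],4).tolist())
    for t in ("row_corner","lift_bar","hinge_mid","socket_1","station","mug","tape_roll"):
        try: print(t,[(round(d["p"],2),np.round(d["pixel"]).tolist(),int(d["mask"].sum())) for d in finder.trace(p,t)][:8])
        except Exception as e: print(t,e)
E
```

```text
pics
{'time': 0.0, 'qpos': array([ 1.11597771e+00,  3.20273503e-01,  1.56568530e+00,  6.58780679e-06,
        1.25740822e+00, -2.00028743e-02]), 'dq': array([ 0.00017401, -0.00097207,  0.00011253,  0.00202087,  0.00190331,
        0.0005259 ]), 'joint_torque': array([-2.94526435e-03, -4.15527391e+01, -2.34161496e+01, -4.33083005e-05,
        8.40252964e-03,  3.20858817e-05]), 'tool_pos': array([241.97175517, 521.00074734, 193.89045721]), 'tcp_rot': array([-2.11698412e-04,  2.15700152e-01,  9.76459245e-01, -8.61560884e-04]), 'ft_force': array([-0.40115118,  0.58152366,  0.2636703 ]), 'torque': array([-0.02666633, -0.0033076 , -0.01686485]), 'finger_force': 0.0, 'width': 85.5689070249952}
scene [[486.9938095190328, 0.0, 276.3753403777356], [0.0, 486.9938095190328, 214.90237521792156], [0.0, 0.0, 1.0]] [[-0.8094, 0.5871, 0.0135, 461.7746], [0.3796, 0.5406, -0.7508, -173.1421], [-0.4481, -0.6025, -0.6604, 1392.1141], [0.0, 0.0, 0.0, 1.0]]
row_corner [(0.81, [277.0, 235.0], 7593)]
lift_bar [(0.93, [280.0, 230.0], 7789), (0.43, [330.0, 251.0], 239)]
hinge_mid [(0.58, [292.0, 236.0], 7723),
[... 303 characters left out ...]
52.0], 1188)]
tape_roll [(0.94, [396.0, 286.0], 1085), (0.47, [261.0, 153.0], 1210)]
top [[541.6124410866124, 0.0, 278.60430654060497], [0.0, 541.6124410866124, 213.7197892832122], [0.0, 0.0, 1.0]] [[0.0141, -0.9999, -0.003, 15.8314], [-0.9963, -0.0138, -0.0846, 573.1701], [0.0845, 0.0042, -0.9964, 1093.1809], [0.0, 0.0, 0.0, 1.0]]
row_corner [(0.74, [274.0, 212.0], 13429)]
lift_bar []
hinge_mid [(0.7, [273.0, 215.0], 13126)]
socket_1 [(0.77, [215.0, 222.0], 212), (0.75, [266.0, 208.0], 235), (0.66, [124.0, 197.0], 252), (0.64, [228.0, 142.0], 190), (0.6, [291.0, 241.0], 191), (0.49, [313.0, 243.0], 228)]
station [(0.88, [276.0, 222.0], 15825)]
mug [(0.76, [409.0, 275.0], 1592)]
tape_roll []
```

View pics/top0.png

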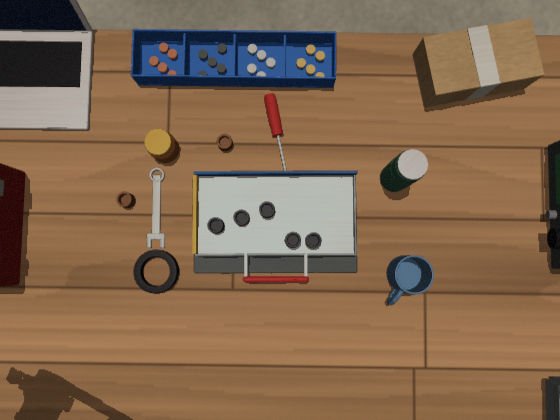

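View pics/scene0.png

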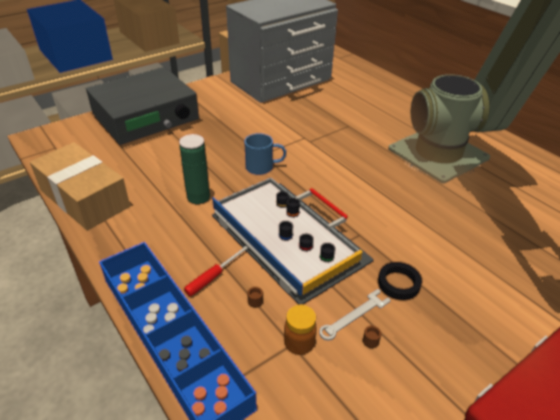

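The top view shows the tray nearly axis-aligned. The blue fence is at row ~173, the yellow stop at column ~195 and the red bar around (276,280). The five sockets are at columns 216, 242, 267, 293 and 313. Two brown decoys lie off the tray. Next I'll turn these pixels into positions.

```bash
cat > h.py <<'E'
import numpy as np,cv2
from rig import arm,cams,finder
def w(p,uv,z):
    K,V=p["mtx"],p["view"]; R,t=V[:3,:3],V[:3,3]
    d=R.T@np.linalg.inv(K)@np.array([uv[0],uv[1],1.]); c=-R.T@t
    return c+d*(z-c[2])/d[2]
def proj(p,P):
    q=p["view"][:3,:3]@np.asarray(P,float)+p["view"][:3,3]; q=p["mtx"]@q; return q[:2]/q[2]
def blobs(m,amin=20):
    n,l,st,c=cv2.connectedComponentsWithStats(m.astype(np.uint8)); 
    return [(c[i],st[i],l==i) for i in range(1,n) if st[i][4]>=amin]
def sockets(p,box=(198,176,356,256)):
    hsv=cv2.cvtColor(p["frame"],cv2.COLOR_RGB2HSV); x0,y0,x1,y1=box
    m=np.zeros(hsv.shape[:2],bool); m[y0:y1,x0:x1]=hsv[y0:y1,x0:x1,2]<95
    return sorted(blobs(m,60),key=lambda b:b[0][0])
E
python3 - <<'E'
from h import *
p=cams.snapshot("top"); f=p["frame"]; hsv=cv2.cvtColor(f,cv2.COLOR_RGB2HSV).astype(int); H,S,V=[hsv[...,i] for i in range(3)]
box=np.zeros(H.shape,bool); box[165:290,188:362]=1
def rect(m,z,name):
    for c,st,mm in blobs(m&box,25):
        ys,xs=np.where(mm); r=cv2.minAreaRect(np.c_[xs,ys].astype(np.float32)); B=cv2.boxPoints(r)
        print(name,st[4],"ctr",w(p,r[0],z).round(1)[:2],"corners",[w(p,b,z).round(0)[:2].tolist() for b in B])
rect(((H<8)|(H>172))&(S>130)&(V>70),48,"bar")
rect((H>18)&(H<32)&(S>140)&(V>110),54,"stop")
rect((H>100)&(H<120)&(S>120)&(V>60),60,"fence")
rect((S<40)&(V>150),32,"floor")
for c,st,mm in sockets(p): print("sock",c.round(1),st[2:],w(p,c,55).round(1))
s=cams.snapshot("scene"); 
hs=cv2.cvtColor(s["frame"],cv2.COLOR_RGB2HSV).astype(int)
m=((hs[...,0]<8)|(hs[...,0]>172))&(hs[...,1]>130)&(hs[...,2]>70); m[:180]=0;m[225:]=0; m[:,:300]=0;m[:,355:]=0
for c,st,mm in blobs(m,20): print("scene bar",c,st,w(s,c,48).round(1))
E
```

```text
bar 395 ctr [439.9  28.1] corners [[445.0, 93.0], [447.0, -37.0], [435.0, -37.0], [433.0, 93.0]]
stop 291 ctr [567.5 193.6] corners [[489.0, 196.0], [647.0, 198.0], [647.0, 191.0], [489.0, 189.0]]
fence 349 ctr [652.8  32.1] corners [[652.0, 195.0], [658.0, -131.0], [654.0, -131.0], [647.0, 195.0]]
floor 10694 ctr [546.9  29.8] corners [[445.0, 186.0], [646.0, 191.0], [650.0, -128.0], [450.0, -129.0]]
sock [215.8 225.4] [ 17  16 217] [545.  149.1  55. ]
sock [241.4 217.8] [ 16  17 205] [561.1  98.3  55. ]
sock [259.5 176. ] [82  1 82] [646.2  63.4  55. ]
sock [266.8 210. ] [ 16  17 213] [577.4  47.6  55. ]
sock [292.5 239.9] [ 16  17 199] [518.1  -4.7  55. ]
sock [312.9 240.4] [ 17  16 206] [517.7 -45.5  55. ]
scene bar [328.025 202.78 ] [310 188  37  31 200] [439.4  25.5  48. ]
```

```bash
python3 -m crank '[[0.015,-0.038,0,0,0,-5.3,-0.06],[0.015,-0.038,0,0,0,-5.3,-0.06],[0.015,-0.038,0,0,0,-5.3,-0.06],[0.015,-0.038,0,0,0,-5.3,-0.06],[0.015,-0.038,0,0,0,-5.3,-0.06],[0.015,-0.038,0,0,0,-5.3,-0.06],[0.015,-0.038,0,0,0,-5.3,-0.06],[0.015,-0.038,0,0,0,-5.3,-0.06],[0.015,-0.038,0,0,0,-5.3,-0.06],[0.015,-0.038,0,0,0,-5.3,-0.06],[0.015,-0.038,0,0,0,-5.3,-0.06],[0.015,-0.038,0,0,0,-5.3,-0.06]]' 30
```

```text
time: 1.9
tool_pos: [422.6, 63.6, 195.1]
tcp_rot: [0.0, 0.7, 0.715, 0.001]
ft_force: [0.9, 0.5, 0.1]
width: 40.3
finger_force: 0.0
```

```bash
python3 -m crank '[[0.018,-0.037,0,0,0,-0.4,-0.06],[0,0,-0.020,0,0,0,-0.06],[0,0,0,0,0,0,-0.06],[0,0,0,0,0,0,-0.06]]'
```

```text
time: 2.23
tool_pos: [439.2, 28.3, 174.1]
tcp_rot: [-0.001, 0.701, 0.713, -0.001]
ft_force: [-0.3, -0.6, -0.1]
width: 39.6
finger_force: 0.0
```

```bash
python3 -m crank '[[0,0,-0.03,0,0,0,-0.06],[0,0,-0.03,0,0,0,-0.06],[0,0,-0.03,0,0,0,-0.06],[0,0,-0.015,0,0,0,-0.06],[0,0,0,0,0,0,-0.06]]'; python3 - <<'E'
from h import *
p=cams.snapshot("scene"); cv2.imwrite("pics/s1.png",cv2.resize(p["frame"][120:300,200:440,::-1],None,fx=3,fy=3))
E
```

```text
time: 2.65
tool_pos: [437.5, 29.9, 67.6]
tcp_rot: [-0.002, 0.699, 0.715, -0.002]
ft_force: [0.3, 0.0, 0.6]
width: 40.0
finger_force: 0.0
```

View pics/s1.png

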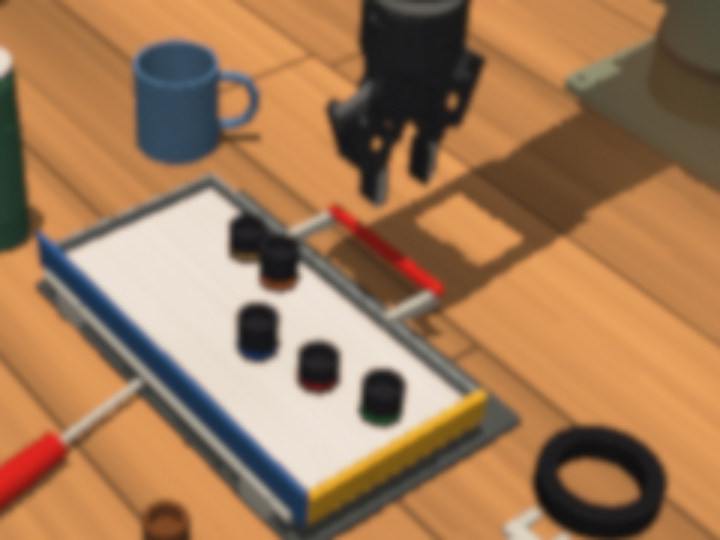

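```bash
python3 - <<'E'
from h import *
p=cams.snapshot("scene"); 
for P in [(437.5,29.9,67.6),(437.5+20,29.9,75),(437.5-20,29.9,75),(440,28,48),(440,28,68)]: print(P,((proj(p,P)-[200,120])*3).round())
w_=cams.snapshot("wrist"); cv2.imwrite("pics/w1.png",w_["frame"][:,:,::-1])
E
```

```text
(437.5, 29.9, 67.6) [392. 231.]
(457.5, 29.9, 75) [373. 233.]
(417.5, 29.9, 75) [412. 214.]
(440, 28, 48) [386. 250.]
(440, 28, 68) [388. 231.]
```

View pics/w1.png

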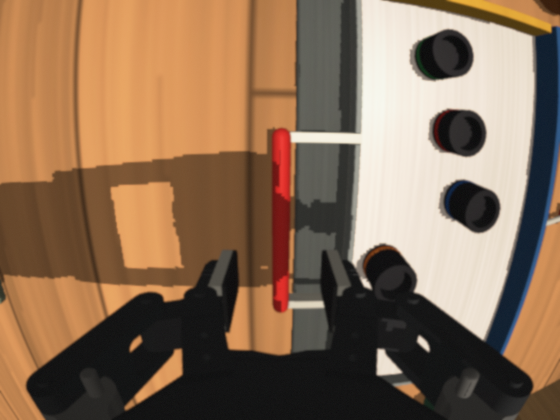

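```bash
python3 -m crank '[[0.002,-0.002,-0.012,0,0,0,-0.06],[0,0,-0.010,0,0,0,-0.06],[0,0,-0.005,0,0,0,-0.06],[0,0,0,0,0,0,-0.06]]'; python3 - <<'E'
from h import *
p=cams.snapshot("scene"); cv2.imwrite("pics/s2.png",cv2.resize(p["frame"][150:250,270:400,::-1],None,fx=5,fy=5))
s=arm.sense();print(s["tool_pos"],((proj(p,s["tool_pos"])-[270,150])*5).round())
E
```

```text
time: 3.13
tool_pos: [442.5, 26.8, 43.3]
tcp_rot: [0.0, 0.7, 0.714, 0.0]
ft_force: [0.6, 0.1, -0.3]
width: 39.9
finger_force: 0.0
[442.78425335  26.7683992   43.57834801] [286. 275.]
```

View pics/s2.png

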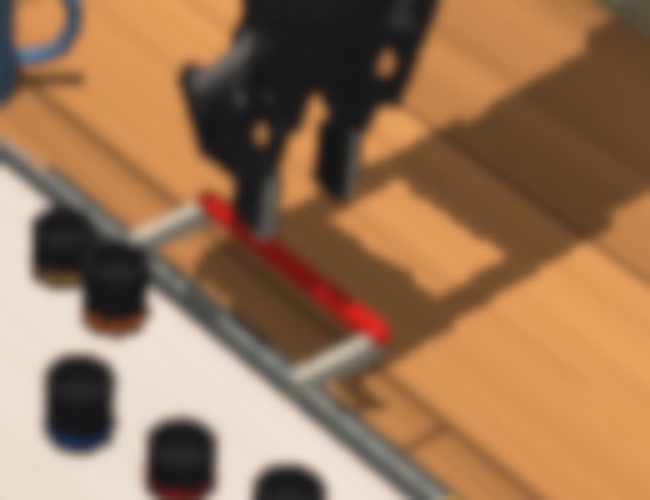

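The crop shows the inner finger's tip at about (262,238), in front of the red bar, so the fingers straddle it. I'll go down to grasp height and close lightly.

```bash
python3 -m crank '[[-0.001,0.001,-0.007,0,0,0,-0.06],[0,0,-0.005,0,0,0,-0.06],[0,0,0,0,0,0,-0.4],[0,0,0,0,0,0,-0.6],[0,0,0,0,0,0,-0.8],[0,0,0,0,0,0,-1],[0,0,0,0,0,0,-1],[0,0,0,0,0,0,-1]]' 35; python3 - <<'E'
from h import *
p=cams.snapshot("scene"); cv2.imwrite("pics/s3.png",cv2.resize(p["frame"][150:250,270:400,::-1],None,fx=5,fy=5))
E
```

```text
time: 3.85
tool_pos: [441.3, 27.5, 30.8]
tcp_rot: [0.0, 0.7, 0.714, 0.0]
ft_force: [-0.0, 0.3, -0.1]
width: 0.2
finger_force: 0.0
```

View pics/s3.png

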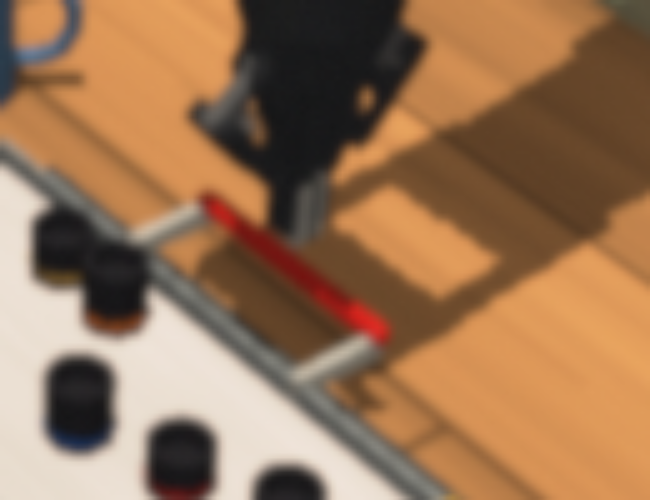

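The gripper shut on nothing: the width is 0.2 and the tip, at about (300,240), stands above or behind the bar. The picture and the tool pose disagree, so I'll measure the tip in several cameras before moving again.

```bash
python3 - <<'E'
from h import *
from scipy.spatial.transform import Rotation as Ro
s=arm.sense(); T=s["tool_pos"]; print(T)
def fish(p,P):
    q=p["view"][:3,:3]@np.asarray(P,float)+p["view"][:3,3]; th=np.arctan2(np.hypot(q[0],q[1]),q[2]); ph=np.arctan2(q[1],q[0])
    K=p["mtx"]; return np.array([K[0,2]+K[0,0]*th*np.cos(ph),K[1,2]+K[1,1]*th*np.sin(ph)])
W=cams.snapshot("wrist"); t=cams.snapshot("top"); c=cams.snapshot("scene")
print("cam centre",-W["view"][:3,:3].T@W["view"][:3,3], "axis",W["view"][2,:3], W["mtx"].tolist())
out=np.zeros((600,800,3),np.uint8)
def mk(im,uv,col): cv2.drawMarker(im,tuple(int(round(v)) for v in uv),col,cv2.MARKER_CROSS,9,1)
pts={"tcp":(T,(0,255,0)),"b+":((439,88,48),(255,0,255)),"b-":((441,-32,48),(255,0,255)),"bm":((440,28,48),(255,255,0))}
a=W["frame"].copy(); b=cv2.resize(t["frame"][190:290,210:343],None,fx=3,fy=3); d=cv2.resize(c["frame"][150:250,267:400],None,fx=3,fy=3)
for n,(P,col) in pts.items():
    print(n,fish(W,P).round(),proj(t,P).round(1),proj(c,P).round(1))
    mk(a,fish(W,P),col); mk(b,(proj(t,P)-[210,190])*3,col); mk(d,(proj(c,P)-[267,150])*3,col)
out[:300,:399]=b[:300,:399]; out[:300,401:800]=d[:300,:399]; a=cv2.resize(a,(400,300)); out[300:,:400]=a
cv2.imwrite("pics/c4.png",out[:,:,::-1])
E
```

```text
[441.30007662  27.51351225  30.82548434]
cam centre [440.0890006   98.98556144 209.91996455] axis [ 0.00617607 -0.28505796 -0.95849038] [[325.19226210127806, 0.0, 279.12292695471734], [0.0, 325.19226210127806, 206.73059070581894], [0.0, 0.0, 1.0]]
tcp [279. 236.] [275.9 278. ] [327.4 209.1]
b+ [276. 135.] [245.5 279. ] [346.  217.1]
b- [276. 334.] [305.6 278.9] [312.1 190.6]
bm [276. 247.] [275.6 278.9] [328.5 203.4]
```

View pics/c4.png

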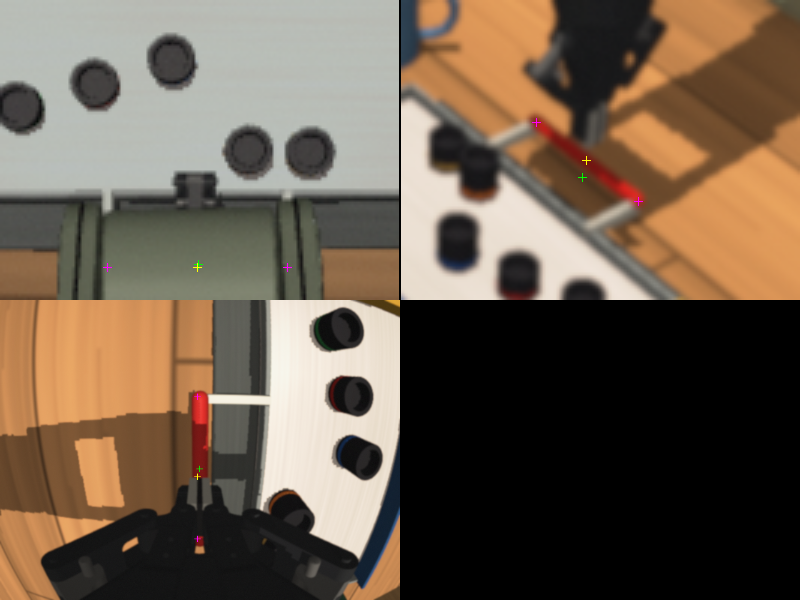

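```bash
python3 - <<'E'
from h import *
W=cams.snapshot("wrist"); c=cams.snapshot("scene")
def fish(p,P):
    q=p["view"][:3,:3]@np.asarray(P,float)+p["view"][:3,3]; th=np.arctan2(np.hypot(q[0],q[1]),q[2]); ph=np.arctan2(q[1],q[0])
    K=p["mtx"]; return np.array([K[0,2]+K[0,0]*th*np.cos(ph),K[1,2]+K[1,1]*th*np.sin(ph)])
for z in (31,46,56,61,66,71,76): print(z,fish(W,(441.3,27.5,z)).round(),proj(c,(441.3,27.5,z)).round(1))
g=W["frame"].astype(int).sum(2); print(g[225:300:3,279]); print(g[225:300:3,270])
E
```

```text
31 [279. 236.] [327.4 209. ]
46 [279. 247.] [327.9 204.2]
56 [279. 254.] [328.2 200.9]
61 [279. 258.] [328.4 199.3]
66 [279. 263.] [328.6 197.6]
71 [279. 267.] [328.8 195.9]
76 [279. 272.] [329.  194.3]
[166 168 169 166 166 169 169 168 107  51  60  56  52  54  49  55  50  55
  57  57  69  80  76  76  69]
[144 145 148 149 152 155 152 152 223 238 238 239 240 238 236 235 238 235
 237 237 277 184  59  64  62]
```

The wrist and scene pictures agree that the fingertips are about 34 mm short of the reported TCP, at z≈65 against 31. I'll allow for this by reopening and going about 30 mm deeper, watching the force.

```bash
python3 -m crank '[[0,0,0,0,0,0,-0.06],[0,0,0,0,0,0,-0.06],[0,0,0,0,0,0,-0.06],[0,0,0,0,0,0,-0.06],[0,0,-0.010,0,0,0,-0.06],[0,0,-0.008,0,0,0,-0.06],[0,0,0,0,0,0,-0.06]]'
```

```text
time: 4.73
tool_pos: [439.9, 27.5, 11.4]
tcp_rot: [-0.001, 0.7, 0.714, -0.001]
ft_force: [-0.1, -0.3, 0.6]
width: 40.4
finger_force: 0.0
```

```bash
python3 -m crank '[[0,0,-0.006,0,0,0,-0.06],[0,0,-0.005,0,0,0,-0.06],[0,0,0,0,0,0,-0.06]]'; python3 - <<'E'
from h import *
W=cams.snapshot("wrist"); c=cams.snapshot("scene"); s=arm.sense(); print(s["tool_pos"],s["ft_force"])
out=np.zeros((300,800,3),np.uint8); out[:,:400]=cv2.resize(W["frame"],(400,300)); out[:,401:800]=cv2.resize(c["frame"][150:250,267:400],None,fx=3,fy=3)
cv2.imwrite("pics/c5.png",out[:,:,::-1])
E
```

```text
time: 4.98
tool_pos: [440.5, 27.5, 0.9]
tcp_rot: [-0.001, 0.7, 0.714, -0.001]
ft_force: [0.5, -0.1, -1.2]
width: 40.7
finger_force: 0.0
[441.10369562  27.51221405   1.56441805] [ 0.3596967  -0.51274978 -0.2535609 ]
```

View pics/c5.png

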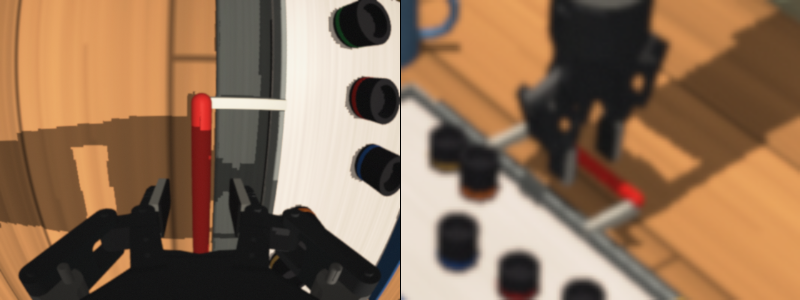

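The bar now lies between the two fingers, at wrist-view column ~201 with the fingers at 155 and 240. Closing.

```bash
python3 -m crank '[[0,0,-0.002,0,0,0,-0.4],[0,0,0,0,0,0,-0.6],[0,0,0,0,0,0,-0.8],[0,0,0,0,0,0,-1],[0,0,0,0,0,0,-1],[0,0,0,0,0,0,-1]]' 35
```

```text
time: 5.58
tool_pos: [441.6, 27.5, -0.1]
tcp_rot: [0.0, 0.7, 0.714, 0.0]
ft_force: [0.8, -0.1, -0.3]
width: 10.7
finger_force: 34.1
```

```bash
python3 -m crank '[[0.0004,0,0.0025,0,0,0,-1],[0.0005,0,0.0035,0,0,0,-1],[0.0005,0,0.0035,0,0,0,-1],[0.0005,0,0.0035,0,0,0,-1],[0.0005,0,0.0035,0,0,0,-1],[0.0006,0,0.0035,0,0,0,-1],[0.0006,0,0.0035,0,0,0,-1],[0.0007,0,0.0035,0,0,0,-1],[0.0008,0,0.0035,0,0,0,-1],[0.0009,0,0.0035,0,0,0,-1],[0.001,0,0.0035,0,0,0,-1],[0.001,0,0.0035,0,0,0,-1]]'; cat >> h.py <<'E'
def tilt_state(tag=None):
    """tilt from the reported tool height (grasp at z=-0.1+48 flat), socket x from fence in the top view on the tilted floor"""
    s=arm.sense(); z=s["tool_pos"][2]+48.1; th=np.arcsin((z-28)/211.9)-np.arctan2(20,211)
    c=cams.snapshot("scene"); h=cv2.cvtColor(c["frame"],cv2.COLOR_RGB2HSV)
    print("t",round(s["time"],2),"tool",s["tool_pos"].round(1),"F",s["ft_force"].round(1),"w",round(s["width"],1),"tilt",round(th,3))
    R=np.array([[np.cos(th),0,np.sin(th)],[0,1,0],[-np.sin(th),0,np.cos(th)]]); H=np.array([651,28,28.])
    V=c["view"][:3,:3]; cc=-V.T@c["view"][:3,3]
    for d in finder.trace(c,"socket_1"):
        ys,xs=np.where(d["mask"]); px=np.array([xs.mean(),ys.mean()])
        ray=V.T@np.linalg.inv(c["mtx"])@np.array([*px,1.]); o=R.T@(cc-H); r=R.T@ray; k=(4+15-o[2])/r[2]; P=o+k*r
        if -200<P[0]<30 and abs(P[1])<170: print("  p %.2f px %s x %.0f y(corner) %.0f area %d"%(d["p"],px.round(),P[0],P[1]-159,len(xs)))
    return c
E
python3 -c "
from h import *
c=tilt_state(); print(cams.snapshot('top')['shot'])"
```

```text
time: 6.58
tool_pos: [449.3, 27.6, 41.0]
tcp_rot: [-0.0, 0.7, 0.714, 0.0]
ft_force: [5.9, 1.1, -7.8]
width: 10.2
finger_force: 34.1
t 6.58 tool [449.3  27.6  41. ] F [ 5.9  1.1 -7.8] w 10.2 tilt 0.198
  p 0.69 px [326. 246.] x -106 y(corner) -40 area 279
  p 0.65 px [304. 237.] x -88 y(corner) -90 area 248
  p 0.63 px [291. 199.] x -135 y(corner) -199 area 252
  p 0.63 px [284. 226.] x -74 y(corner) -144 area 297
  p 0.44 px [280. 191.] x -133 y(corner) -239 area 171
18
```

The tray is at 0.20 rad and all five sockets are still in place. Now I'll ease it up slowly.

```bash
python3 -m crank '[[0.0002,0,0.001,0,0,0,-1],[0.0003,0,0.001,0,0,0,-1],[0.0003,0,0.0008,0,0,0,-1],[0.0003,0,0.0008,0,0,0,-1],[0.0003,0,0.0007,0,0,0,-1],[0.0002,0,0.0007,0,0,0,-1],[0.0002,0,0.0006,0,0,0,-1],[0.0002,0,0.0006,0,0,0,-1],[0.0002,0,0.0006,0,0,0,-1],[0.0002,0,0.0006,0,0,0,-1],[0.0002,0,0.0006,0,0,0,-1],[0.0002,0,0.0006,0,0,0,-1]]'; python3 -c "
from h import *
tilt_state()"
```

```text
time: 7.73
tool_pos: [451.8, 27.6, 49.3]
tcp_rot: [-0.0, 0.7, 0.714, -0.0]
ft_force: [2.7, 3.0, -8.0]
width: 10.6
finger_force: 34.1
t 7.73 tool [451.8  27.6  49.3] F [ 2.7  3.  -8. ] w 10.6 tilt 0.239
  p 0.78 px [325. 245.] x -105 y(corner) -40 area 301
  p 0.59 px [283. 226.] x -74 y(corner) -144 area 298
  p 0.55 px [304. 237.] x -88 y(corner) -89 area 240
  p 0.55 px [290. 198.] x -134 y(corner) -198 area 256
  p 0.52 px [279. 189.] x -132 y(corner) -240 area 168
```

```bash
python3 -m crank '[[0.0002,0,0.0006,0,0,0,-1],[0.0002,0,0.0006,0,0,0,-1],[0.0002,0,0.0006,0,0,0,-1],[0.0002,0,0.0006,0,0,0,-1],[0.0002,0,0.0006,0,0,0,-1],[0.0002,0,0.0006,0,0,0,-1],[0.0002,0,0.0006,0,0,0,-1],[0.0002,0,0.0006,0,0,0,-1],[0.0002,0,0.0006,0,0,0,-1],[0.0002,0,0.0006,0,0,0,-1],[0.0002,0,0.0006,0,0,0,-1],[0.0002,0,0.0006,0,0,0,-1]]'; python3 -c "
from h import *
tilt_state()"
```

```text
time: 8.83
tool_pos: [454.4, 27.7, 56.5]
tcp_rot: [-0.0, 0.7, 0.714, 0.0]
ft_force: [3.1, 5.3, -7.7]
width: 10.3
finger_force: 34.0
t 8.83 tool [454.4  27.7  56.5] F [ 3.1  5.3 -7.7] w 10.3 tilt 0.275
  p 0.75 px [289. 197.] x -134 y(corner) -198 area 266
  p 0.71 px [290. 235.] x -68 y(corner) -112 area 10571
  p 0.70 px [303. 235.] x -88 y(corner) -90 area 204
  p 0.70 px [325. 244.] x -105 y(corner) -41 area 230
  p 0.61 px [278. 187.] x -134 y(corner) -242 area 148
  p 0.58 px [282. 225.] x -73 y(corner) -145 area 273
```

```bash
python3 -m crank '[[0.0002,0,0.0006,0,0,0,-1],[0.0003,0,0.0006,0,0,0,-1],[0.0002,0,0.0006,0,0,0,-1],[0.0003,0,0.0006,0,0,0,-1],[0.0002,0,0.0006,0,0,0,-1],[0.0003,0,0.0006,0,0,0,-1],[0.0002,0,0.0006,0,0,0,-1],[0.0003,0,0.0006,0,0,0,-1],[0.0002,0,0.0006,0,0,0,-1],[0.0003,0,0.0006,0,0,0,-1],[0.0002,0,0.0006,0,0,0,-1],[0.0003,0,0.0006,0,0,0,-1]]'; python3 -c "
from h import *
tilt_state()"
```

```text
time: 9.93
tool_pos: [457.1, 27.7, 63.7]
tcp_rot: [-0.0, 0.7, 0.714, -0.0]
ft_force: [3.0, 4.5, -7.1]
width: 10.4
finger_force: 34.0
t 9.93 tool [457.1  27.7  63.7] F [ 3.   4.5 -7.1] w 10.4 tilt 0.312
  p 0.67 px [303. 235.] x -88 y(corner) -89 area 247
  p 0.61 px [324. 243.] x -106 y(corner) -40 area 275
  p 0.55 px [277. 187.] x -132 y(corner) -239 area 142
  p 0.50 px [289. 196.] x -134 y(corner) -197 area 279
```

```bash
python3 -m crank '[[0.0002,0,0.0006,0,0,0,-1],[0.0003,0,0.0006,0,0,0,-1],[0.0002,0,0.0006,0,0,0,-1],[0.0003,0,0.0006,0,0,0,-1],[0.0002,0,0.0006,0,0,0,-1],[0.0003,0,0.0006,0,0,0,-1],[0.0002,0,0.0006,0,0,0,-1],[0.0003,0,0.0006,0,0,0,-1],[0.0002,0,0.0006,0,0,0,-1],[0.0003,0,0.0006,0,0,0,-1],[0.0002,0,0.0006,0,0,0,-1],[0.0003,0,0.0006,0,0,0,-1]]'; python3 -c "
from h import *
tilt_state()"
```

```text
time: 11.03
tool_pos: [460.3, 27.8, 71.0]
tcp_rot: [-0.0, 0.7, 0.714, 0.0]
ft_force: [2.7, 4.8, -7.1]
width: 10.6
finger_force: 34.1
t 11.03 tool [460.3  27.8  71. ] F [ 2.7  4.8 -7.1] w 10.6 tilt 0.35
  p 0.80 px [275. 206.] x -95 y(corner) -196 area 237
  p 0.67 px [268. 235.] x -35 y(corner) -144 area 252
  p 0.66 px [263. 196.] x -93 y(corner) -240 area 189
  p 0.60 px [288. 246.] x -49 y(corner) -89 area 259
  p 0.51 px [310. 255.] x -67 y(corner) -37 area 294
```

All five are sliding, so I'll hold this tilt.

```bash
python3 -m crank '[[0,0,0,0,0,0,-1],[0,0,0,0,0,0,-1],[0,0,0,0,0,0,-1],[0,0,0,0,0,0,-1]]'; python3 -c "
from h import *
tilt_state()"
```

```text
time: 11.47
tool_pos: [460.4, 27.8, 71.2]
tcp_rot: [-0.0, 0.7, 0.714, 0.0]
ft_force: [2.5, 5.8, -5.2]
width: 10.1
finger_force: 34.4
t 11.47 tool [460.4  27.8  71.2] F [ 2.5  5.8 -5.2] w 10.1 tilt 0.351
  p 0.78 px [292. 270.] x -19 y(corner) -39 area 231
  p 0.70 px [248. 226.] x -18 y(corner) -197 area 231
  p 0.67 px [237. 216.] x -16 y(corner) -242 area 155
  p 0.64 px [277. 255.] x -18 y(corner) -90 area 231
  p 0.57 px [262. 240.] x -18 y(corner) -144 area 256
  p 0.29 px [289. 224.] x -86 y(corner) -132 area 8847
```

```bash
python3 -m crank '[[0.0002,0,0.0006,0,0,0,-1],[0.0003,0,0.0006,0,0,0,-1],[0.0002,0,0.0006,0,0,0,-1],[0.0003,0,0.0006,0,0,0,-1],[0,0,0,0,0,0,-1],[0,0,0,0,0,0,-1]]'; python3 -c "
from h import *
tilt_state()"
```

```text
time: 12.07
tool_pos: [461.5, 27.8, 73.6]
tcp_rot: [-0.0, 0.7, 0.714, 0.0]
ft_force: [1.5, 4.6, -4.1]
width: 10.3
finger_force: 34.4
t 12.07 tool [461.5  27.8  73.6] F [ 1.5  4.6 -4.1] w 10.3 tilt 0.364
  p 0.83 px [262. 239.] x -20 y(corner) -146 area 301
  p 0.73 px [292. 269.] x -20 y(corner) -38 area 257
  p 0.61 px [278. 256.] x -18 y(corner) -87 area 229
  p 0.49 px [247. 227.] x -16 y(corner) -198 area 233
  p 0.47 px [237. 216.] x -16 y(corner) -241 area 151
```

All five are at the fence and settled. Lowering gently.

```bash
python3 -m crank '[[-0.0005,0,-0.001,0,0,0,-1],[-0.001,0,-0.002,0,0,0,-1],[-0.0013,0,-0.003,0,0,0,-1],[-0.0013,0,-0.003,0,0,0,-1],[-0.0012,0,-0.003,0,0,0,-1],[-0.0012,0,-0.003,0,0,0,-1],[-0.0011,0,-0.003,0,0,0,-1],[-0.001,0,-0.003,0,0,0,-1],[-0.001,0,-0.003,0,0,0,-1],[-0.001,0,-0.003,0,0,0,-1],[-0.001,0,-0.003,0,0,0,-1],[-0.0009,0,-0.003,0,0,0,-1]]'
```

```text
time: 13.17
tool_pos: [448.9, 27.5, 40.2]
tcp_rot: [0.0, 0.7, 0.714, 0.0]
ft_force: [0.1, 4.9, -1.4]
width: 10.4
finger_force: 34.7
```

```bash
python3 -m crank '[[-0.0009,0,-0.003,0,0,0,-1],[-0.0008,0,-0.003,0,0,0,-1],[-0.0008,0,-0.003,0,0,0,-1],[-0.0007,0,-0.003,0,0,0,-1],[-0.0007,0,-0.003,0,0,0,-1],[-0.0007,0,-0.003,0,0,0,-1],[-0.0006,0,-0.003,0,0,0,-1],[-0.0005,0,-0.003,0,0,0,-1],[-0.0005,0,-0.003,0,0,0,-1],[-0.0004,0,-0.003,0,0,0,-1],[-0.0004,0,-0.003,0,0,0,-1],[-0.0003,0,-0.002,0,0,0,-1]]'
```

```text
time: 14.17
tool_pos: [441.9, 27.4, 5.0]
tcp_rot: [0.0, 0.7, 0.714, 0.0]
ft_force: [1.6, 2.4, -1.9]
width: 10.3
finger_force: 34.1
```

```bash
python3 -m crank '[[-0.0003,0,-0.0015,0,0,0,-1],[-0.0002,0,-0.0015,0,0,0,-1],[-0.0001,0,-0.001,0,0,0,-1],[0,0,-0.0007,0,0,0,-1],[0,0,0,0,0,0,-1],[0,0,0,0,0,0,-1]]'; python3 -c "
from h import *
tilt_state()"
```

```text
time: 14.67
tool_pos: [441.7, 27.4, 2.6]
tcp_rot: [0.001, 0.7, 0.714, 0.001]
ft_force: [-1.2, 1.6, 17.6]
width: 10.4
finger_force: 36.3
t 14.67 tool [441.7  27.4   2.6] F [-1.2  1.6 17.6] w 10.4 tilt 0.013
  p 0.62 px [296. 268.] x -23 y(corner) -41 area 222
  p 0.61 px [252. 225.] x -22 y(corner) -201 area 199
  p 0.59 px [265. 238.] x -23 y(corner) -148 area 227
```

```bash
python3 -m crank '[[0,0,0.001,0,0,0,-0.8],[0,0,0,0,0,0,-0.6],[0,0,0,0,0,0,-0.3],[0,0,0,0,0,0,-0.1],[0,0,0,0,0,0,-0.06],[0,0,0,0,0,0,-0.06],[0,0,0.02,0,0,0,-0.06],[0,0,0.03,0,0,0,-0.06],[0,0,0.035,0,0,0,-0.06],[0,0,0.04,0,0,0,-0.06],[-0.02,-0.02,0.02,0,0,0,-0.3],[-0.03,-0.02,0,0,0,0,-0.6]]'
```

```text
time: 15.77
tool_pos: [396.1, -12.9, 151.1]
tcp_rot: [0.005, 0.699, 0.715, 0.004]
ft_force: [0.4, -0.6, 0.1]
width: 18.9
finger_force: 0.0
```

```bash
python3 -m crank '[[-0.02,-0.03,0,0,0,0,-1],[0,0,0,0,0,0,-1]]'; python3 - <<'E'
from h import *
s=arm.sense(); print(s["tool_pos"],s["width"])
p=cams.snapshot("top"); cv2.imwrite("pics/t6.png",cv2.resize(p["frame"][150:290,180:370,::-1],None,fx=4,fy=4))
for d in finder.trace(p,"socket_1"):
    q=w(p,d["pixel"],60); print(round(d["p"],2),d["pixel"],q.round(1)[:2],d["mask"].sum())
hsv=cv2.cvtColor(p["frame"],cv2.COLOR_RGB2HSV).astype(int)
m=(hsv[...,0]>100)&(hsv[...,0]<120)&(hsv[...,1]>120)&(hsv[...,2]>60); m[:165]=0;m[185:]=0
for u in range(200,356,20): r=np.where(m[:,u])[0]; print(u,r, w(p,(u,r.max()+.5),60).round(1)[:2] if len(r) else "")
for c,st,mm in sockets(p,(198,172,356,256)): print("sock",c.round(1),st,w(p,c,60).round(1)[:2])
E
```

```text
time: 15.93
tool_pos: [366.7, -45.4, 146.6]
tcp_rot: [-0.0, 0.702, 0.713, -0.002]
ft_force: [-0.9, 1.2, -0.8]
width: -0.1
finger_force: 0.0
[366.66116322 -45.35974479 146.5710569 ] -0.12588549010723185
0.69 [291.6, 181.3] [635.5  -1.5] 222
0.64 [265.2, 181.3] [634.8  51.5] 210
0.61 [226.2, 139.9] [718.1 131.7] 226
0.59 [214.9, 181.1] [633.8 152.5] 235
0.58 [312.9, 183.2] [632.3 -44.2] 212
0.58 [127.2, 201.1] [591.  327.3] 203
0.47 [242.1, 182.8] [631.1  97.8] 221
0.23 [143.0, 267.7] [458.8 290.9] 965
200 [172 173 174] [646.8 182.8]
220 [172 173] [649.4 142.7]
240 [172 173] [649.9 102.4]
260 [172 173] [650.5  62.2]
280 [172 173] [651.  22.]
300 [172 173] [651.6 -18.1]
320 [172 173] [652.1 -58.3]
340 [172 173] [652.7 -98.5]
sock [271.4 180.6] [ 198  173  158   45 1568] [636.3  39.1]
```

View pics/t6.png

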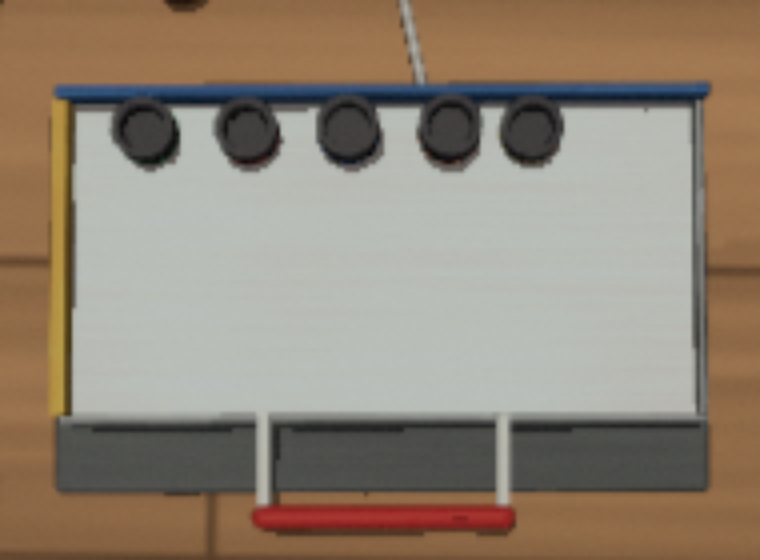

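In the top view all five stand at the fence, at crop columns 147, 248, 350, 450 and 532 with row ≈130, and the tray is flat. Now I'll move over to the grey-wall side of the row with the fingers shut.

```bash
python3 -m crank '[[0.033,-0.006,0,0,0,-1,-1],[0.033,-0.006,0,0,0,-1,-1],[0.033,-0.006,0,0,0,-1,-1],[0.033,-0.006,0,0,0,-1,-1],[0.033,-0.006,0,0,0,-1,-1],[0.033,-0.006,0,0,0,-1,-1],[0.033,-0.006,0,0,0,-1,-1],[0.033,-0.008,0,0,0,-1,-1],[0,0,-0.03,0,0,0,-1],[0,0,-0.03,0,0,0,-1],[0,0,-0.02,0,0,0,-1],[0,0,0,0,0,0,-1]]' 60; python3 - <<'E'
from h import *
from scipy.spatial.transform import Rotation as Ro
s=arm.sense(); print(s["tool_pos"]); q=s["tcp_rot"]; print(Ro.from_quat(q[[1,2,3,0]]).as_matrix().round(3).tolist())
W=cams.snapshot("wrist"); c=cams.snapshot("scene"); t=cams.snapshot("top")
out=np.zeros((600,800,3),np.uint8); out[:300,:400]=cv2.resize(W["frame"],(400,300)); out[:300,401:800]=cv2.resize(c["frame"][150:250,200:333],None,fx=3,fy=3)
out[300:,:400]=cv2.resize(t["frame"],(400,300)); cv2.imwrite("pics/c7.png",out[:,:,::-1])
E
```

```text
time: 17.03
tool_pos: [632.2, -90.5, 60.4]
tcp_rot: [-0.004, 0.748, 0.664, -0.003]
ft_force: [-0.6, -0.7, -1.2]
width: -0.0
finger_force: 0.0
[632.20390386 -90.53753018  60.43197758]
[[0.119, 0.993, -0.011], [0.993, -0.119, 0.002], [0.001, -0.011, -1.0]]
```

View pics/c7.png

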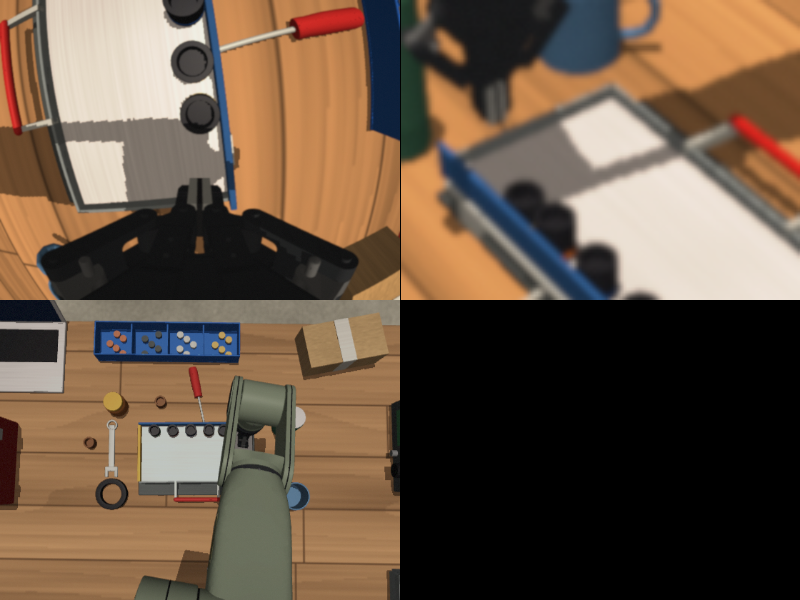

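The shut fingers hang above the free floor between the last socket and the grey wall, inside the fence. Going down with a watch on the force.

```bash
python3 -m crank '[[-0.001,0,-0.02,0,0,0,-1],[0,0,-0.018,0,0,0,-1],[0,0,-0.008,0,0,0,-1],[0,0,-0.004,0,0,0,-1],[0,0,0,0,0,0,-1]]'; python3 - <<'E'
from h import *
c=cams.snapshot("scene"); T=arm.sense()["tool_pos"]; print(T)
for z in (0,20,30,34,40): print(z,proj(c,T+[0,0,z]).round(1))
g=cv2.cvtColor(c["frame"],cv2.COLOR_RGB2GRAY)[165:215:2,218:246:2]; print(g)
E
```

```text
time: 17.6
tool_pos: [634.5, -92.4, 17.1]
tcp_rot: [0.0, 0.748, 0.663, 0.0]
ft_force: [0.2, 0.1, -0.0]
width: -0.3
finger_force: 0.0
[634.88268417 -92.50070409  17.75352017]
0 [231.5 216.8]
20 [231.1 210.4]
30 [230.9 207.2]
34 [230.8 205.8]
40 [230.7 203.9]
[[ 28  28  28  27  26  26  26  27  26  25  24  23  24  25]
 [ 26  27  27  26  26  26  25  25  25  24  23  24  26  27]
 [ 26  25  25  24  24  25  24  24  25  26  24  25  25  34]
 [ 24  25  25  25  25  24  24  25  25  25  25  24  25  34]
 [ 25  26  25  26  26  24  26  25  25  25  25  25  25  27]
 [ 26  25  25  23  25  25  25  25  24  23  25  24  26  27]
 [ 26  26  23  23  26  25  25  25  25  26  25  25  27  30]
 [ 61  30  25  23  24  25  25  25  26  26  25  27  43  42]
 [122  78  33  24  25  25  26  26  25  25  25  29  52  36]
 [141 122  53  24  23  25  25  25  23  24  25  26  34  27]
 [113 126  66  24  25  25  26  26  23  24  26  26  26  44]
 [ 50  73  43  24  24  24  24  25  24  25  29  42  42  80]
 [ 28  28  25  25  25  25  26  24  25  29  65 103  90  89]
 [ 28  27  25  26  23  25  25  26  28  38  90  99  83  75]
 [ 59  33  33  31  25  26  32  48  56  41  72  75  76  81]
 [131  92  97  67  26  38  69  64  75  46  71  85  97 107]
 [161 154 147  83  27  46  85  66  76  53  94 111 115 115]
 [153 149 121  58  27  43  85  68  76  58 105 116 117 117]
 [110 100  79  59  30  43  83  69  78  69 109 117 116 117]
 [ 53  61  78  89  67  43  82  70  86  99 115 116 116 116]
 [ 43  49  78 108 100  73  88  73  93 112 116 116 116 116]
 [ 42  42  55  90 111 110 103 101 110 116 116 115 115 116]
 [ 45  40  53  84 102 112 115 115 115 113 104  97  97 106]
 [ 61  43  45  61  84  99 112 115 107  79  51  41  42  62]
 [ 86  56  43  47  58  80  98 110  81  33  21  22  22  29]]
```

```bash
python3 -m crank '[[-0.001,0,0,0,0,0,-1],[0,0,-0.002,0,0,0,-1],[0,0,0,0,0,0,-1],[0,0,0,0,0,0,-1]]'
```

```text
time: 17.98
tool_pos: [633.2, -92.5, 15.1]
tcp_rot: [0.0, 0.748, 0.663, 0.0]
ft_force: [0.6, 0.2, -0.4]
width: 0.0
finger_force: 0.0
```

```bash
python3 -m crank '[[-0.001,0,-0.004,0,0,0,-1],[0,0,-0.003,0,0,0,-1],[0,0.002,0,0,0,0,-1],[0,0.003,0,0,0,0,-1],[0,0.003,0,0,0,0,-1],[0,0.003,0,0,0,0,-1],[0,0.002,0,0,0,0,-1],[0,0.002,0,0,0,0,-1],[0,0.002,0,0,0,0,-1],[0,0.002,0,0,0,0,-1],[0,0.002,0,0,0,0,-1],[0,0.002,0,0,0,0,-1]]'
```

```text
time: 18.98
tool_pos: [632.0, -69.4, 7.7]
tcp_rot: [0.0, 0.748, 0.663, -0.0]
ft_force: [-0.3, -0.4, 0.7]
width: 0.1
finger_force: 0.2
```

```bash
python3 -m crank '[[0,0.0025,0,0,0,0,-1],[0,0.0025,0,0,0,0,-1],[0,0.0025,0,0,0,0,-1],[0,0.0025,0,0,0,0,-1],[0,0.0025,0,0,0,0,-1],[0,0.0025,0,0,0,0,-1],[0,0.0025,0,0,0,0,-1],[0,0.0025,0,0,0,0,-1],[0,0.0025,0,0,0,0,-1],[0,0.0025,0,0,0,0,-1],[0,0.0025,0,0,0,0,-1],[0,0.0025,0,0,0,0,-1]]'; python3 - <<'E'
from h import *
p=cams.snapshot("top"); c=cams.snapshot("scene")
for d in finder.trace(p,"socket_1"): print("top",round(d["p"],2),w(p,d["pixel"],60).round(1)[:2],d["mask"].sum())
for d in finder.trace(c,"socket_1"): print("scene",round(d["p"],2),d["pixel"],w(c,d["pixel"],52).round(1)[:2],d["mask"].sum())
E
```

```text
time: 19.98
tool_pos: [632.0, -39.4, 7.7]
tcp_rot: [0.0, 0.748, 0.663, -0.0]
ft_force: [0.5, -1.1, 0.4]
width: 0.1
finger_force: 0.7
top 0.7 [593.6 332. ] 224
top 0.64 [627.9  97.2] 216
top 0.62 [629.5  55.3] 254
top 0.52 [621.2  -5.2] 30
top 0.51 [627.2  26.9] 82
top 0.51 [635.5 145.1] 249
top 0.49 [718.4 125.9] 223
scene 0.72 [370.8, 336.6] [622.  355.5] 352
scene 0.71 [280.3, 250.8] [627.4  91.2] 209
scene 0.69 [297.9, 267.1] [625.6 149. ] 190
scene 0.6 [254.1, 291.8] [733.9 151.1] 288
scene 0.59 [267.8, 241.5] [632.8  53.4] 219
scene 0.54 [258.0, 222.5] [615.8  -8.6] 160
```

```bash
cat >> h.py <<'E'
def wf(p,uv,z):
    K=p["mtx"]; a=(uv[0]-K[0,2])/K[0,0]; b=(uv[1]-K[1,2])/K[1,1]; th=np.hypot(a,b); ph=np.arctan2(b,a)
    V=p["view"][:3,:3]; d=V.T@np.array([np.sin(th)*np.cos(ph),np.sin(th)*np.sin(ph),np.cos(th)]); c=-V.T@p["view"][:3,3]
    return c+d*(z-c[2])/d[2]
def wristlook():
    W=cams.snapshot("wrist"); T=arm.sense(); print("T",T["tool_pos"].round(1),T["ft_force"].round(1))
    for d in sorted(finder.trace(W,"socket_1"),key=lambda d:d["pixel"][1]):
        ys,xs=np.where(d["mask"]); px=(xs.mean(),ys.mean()); q=wf(W,px,50)
        if q[0]<690: # edge nearest the fence (+x) and the far one, at mask rows
            print(" p %.2f px %.0f %.0f  xy %.1f %.1f area %d  xrange %.1f %.1f"%(d["p"],*px,q[0],q[1],len(xs),wf(W,(np.percentile(xs,1),px[1]),50)[0],wf(W,(np.percentile(xs,99),px[1]),50)[0]))
    hsv=cv2.cvtColor(W["frame"],cv2.COLOR_RGB2HSV).astype(int); m=(hsv[...,0]>100)&(hsv[...,0]<120)&(hsv[...,1]>120)&(hsv[...,2]>50)
    for r in range(20,300,40):
        k=np.where(m[r,200:460])[0]
        if len(k): print("  fence left edge row",r,wf(W,(200+k.min(),r),60).round(1)[:2])
    return W
E
python3 -c "
from h import *
wristlook()"
```

```text
T [632.1 -39.3   7.6] [-0.1  0.1  0.7]
 p 0.65 px 250 4  xy 634.6 80.4 area 458  xrange 624.6 644.6
 p 0.94 px 261 66  xy 636.0 52.4 area 5670  xrange 619.5 652.4
 p 0.71 px 271 149  xy 635.9 17.2 area 5522  xrange 619.0 652.5
 p 0.76 px 284 221  xy 637.6 -15.2 area 4497  xrange 621.6 653.0
  fence left edge row 20 [650.8  68.1]
  fence left edge row 60 [653.   51.3]
  fence left edge row 100 [651.5  35.6]
  fence left edge row 140 [653.2  19.7]
  fence left edge row 180 [652.    3.7]
  fence left edge row 220 [653.4 -13.4]
  fence left edge row 260 [652.9 -31.9]
```

The wrist view shows every socket's edge still on the fence line at x≈652. I'll keep pushing.

```bash
python3 -m crank '[[0,0.0025,0,0,0,0,-1],[0,0.0025,0,0,0,0,-1],[0,0.0025,0,0,0,0,-1],[0,0.0025,0,0,0,0,-1],[-0.0003,0.0025,0,0,0,0,-1],[0,0.0025,0,0,0,0,-1],[0,0.0025,0,0,0,0,-1],[0,0.0025,0,0,0,0,-1],[-0.0003,0.0025,0,0,0,0,-1],[0,0.002,0,0,0,0,-1],[0,0.002,0,0,0,0,-1],[0,0.002,0,0,0,0,-1]]'; python3 -c "
from h import *
wristlook()"
```

```text
time: 21.28
tool_pos: [631.3, -10.8, 7.6]
tcp_rot: [-0.0, 0.748, 0.663, -0.0]
ft_force: [-0.3, -2.3, -0.7]
width: -0.1
finger_force: 0.8
T [631.3 -10.4   7.6] [ 0.  -1.2  0.4]
 p 0.64 px 252 13  xy 634.3 104.5 area 2070  xrange 618.7 649.6
 p 0.65 px 262 67  xy 635.5 80.3 area 5734  xrange 618.7 652.0
 p 0.88 px 272 150  xy 635.7 45.0 area 5772  xrange 618.6 652.7
 p 0.93 px 285 221  xy 637.2 12.7 area 4494  xrange 621.3 652.7
  fence left edge row 20 [651.2  96.3]
  fence left edge row 60 [652.3  79.7]
  fence left edge row 100 [651.2  63.9]
  fence left edge row 140 [652.9  48. ]
  fence left edge row 180 [651.7  32. ]
  fence left edge row 220 [653.1  14.9]
  fence left edge row 260 [652.2  -3.6]
```

```bash
python3 -m crank '[[0,0.002,0,0,0,0,-1],[0,0.002,0,0,0,0,-1],[0,0.002,0,0,0,0,-1],[-0.0003,0.002,0,0,0,0,-1],[0,0.002,0,0,0,0,-1],[0,0.002,0,0,0,0,-1],[0,0.002,0,0,0,0,-1],[0,0.002,0,0,0,0,-1],[0,0.001,0,0,0,0,-1],[0,0.001,0,0,0,0,-1]]'; python3 -c "
from h import *
wristlook()"
```

```text
time: 22.22
tool_pos: [631.0, 7.1, 7.7]
tcp_rot: [0.0, 0.748, 0.663, -0.0]
ft_force: [-0.2, -2.2, 0.3]
width: 0.1
finger_force: 1.1
T [631.    7.3   7.6] [-0.8 -2.   1.5]
 p 0.67 px 252 13  xy 633.9 122.5 area 2042  xrange 618.6 649.3
 p 0.72 px 261 67  xy 635.1 98.2 area 5615  xrange 618.4 651.7
 p 0.65 px 273 149  xy 635.4 63.1 area 5747  xrange 618.3 652.4
 p 0.64 px 285 221  xy 636.9 30.7 area 4486  xrange 621.0 652.5
  fence left edge row 20 [650.2 114.3]
  fence left edge row 60 [652.   97.6]
  fence left edge row 100 [650.9  81.9]
  fence left edge row 140 [652.6  65.9]
  fence left edge row 180 [651.4  50. ]
  fence left edge row 220 [652.8  32.8]
  fence left edge row 260 [651.9  14.4]
```

Nearly there. I'll use small steps and wait for the force to rise at the stop.

```bash
python3 -m crank '[[0,0.001,0,0,0,0,-1],[0,0.001,0,0,0,0,-1],[0,0.001,0,0,0,0,-1],[0,0.001,0,0,0,0,-1],[0,0.001,0,0,0,0,-1],[0,0,0,0,0,0,-1]]'
```

```text
time: 22.82
tool_pos: [631.1, 12.3, 7.6]
tcp_rot: [-0.0, 0.748, 0.663, 0.0]
ft_force: [-0.4, -1.2, 0.6]
width: -0.1
finger_force: 0.7
```

```bash
python3 -m crank '[[0,0.0005,0,0,0,0,-1],[0,0.0005,0,0,0,0,-1],[0,0.0005,0,0,0,0,-1],[0,0.0005,0,0,0,0,-1],[0,0,0,0,0,0,-1]]'
```

```text
time: 23.23
tool_pos: [631.1, 14.1, 7.6]
tcp_rot: [0.0, 0.748, 0.663, 0.0]
ft_force: [-1.4, -2.7, 0.3]
width: -0.1
finger_force: 0.9
```

```bash
python3 -m crank '[[0,0.0005,0,0,0,0,-1],[0,0.0005,0,0,0,0,-1],[0,0.0005,0,0,0,0,-1],[0,0.0005,0,0,0,0,-1],[0,0,0,0,0,0,-1]]'
```

```text
time: 23.65
tool_pos: [631.1, 16.2, 7.6]
tcp_rot: [0.0, 0.748, 0.663, 0.0]
ft_force: [-1.4, -2.3, -0.3]
width: 0.1
finger_force: 0.9
```

```bash
python3 -m crank '[[0,0.0005,0,0,0,0,-1],[0,0.0005,0,0,0,0,-1],[0,0.0005,0,0,0,0,-1],[0,0,0,0,0,0,-1]]'; python3 -c "
from h import *
wristlook()"
```

```text
time: 23.98
tool_pos: [631.1, 17.7, 7.6]
tcp_rot: [-0.0, 0.748, 0.663, 0.0]
ft_force: [-0.8, -1.6, 0.2]
width: 0.0
finger_force: 0.9
T [631.1  17.6   7.6] [-0.3 -1.8 -0.1]
 p 0.73 px 251 13  xy 633.7 133.0 area 2045  xrange 618.2 648.6
 p 0.66 px 260 67  xy 634.5 108.9 area 5642  xrange 618.1 651.0
 p 0.82 px 271 150  xy 634.8 73.6 area 5708  xrange 618.0 651.6
 p 0.76 px 284 221  xy 636.7 41.2 area 4461  xrange 621.1 652.1
  fence left edge row 20 [649.9 124.9]
  fence left edge row 60 [651.7 108.2]
  fence left edge row 100 [650.6  92.4]
  fence left edge row 140 [651.9  76.5]
  fence left edge row 180 [651.1  60.5]
  fence left edge row 220 [652.5  43.4]
  fence left edge row 260 [651.6  24.9]
```

```bash
python3 -m crank '[[0,0.0005,0,0,0,0,-1],[0,0.0005,0,0,0,0,-1],[0,0.0005,0,0,0,0,-1],[0,0.0005,0,0,0,0,-1],[0,0,0,0,0,0,-1]]'
```

```text
time: 24.5
tool_pos: [631.1, 19.5, 7.7]
tcp_rot: [0.0, 0.748, 0.663, -0.0]
ft_force: [-0.8, -3.4, 0.4]
width: -0.2
finger_force: 1.3
```

```bash
python3 - <<'E'
from h import *
c=cams.snapshot("scene"); p=cams.snapshot("top")
for n,q in (("top",p),("scene",c)):
    for d in sorted(finder.trace(q,"socket_1"),key=lambda d:d["pixel"][0]): print(n,round(d["p"],2),w(q,d["pixel"],60 if n=="top" else 50).round(1)[:2],d["mask"].sum())
hsv=cv2.cvtColor(p["frame"],cv2.COLOR_RGB2HSV).astype(int); m=(hsv[...,0]>18)&(hsv[...,0]<32)&(hsv[...,1]>140)&(hsv[...,2]>110)
for r in (185,200,220): k=np.where(m[r,188:210])[0]+188; print("stop inner edge row",r,k,w(p,(k.max()+.5,r),54).round(1))
E
```

```text
top 0.8 [597.4 332.3] 248
top 0.71 [632.5 173.2] 231
top 0.46 [625.2 143.5] 222
top 0.63 [716.1 131.5] 188
top 0.62 [632.8 122.6] 145
scene 0.55 [735.  156.7] 282
scene 0.48 [627.1  36.8] 126
scene 0.58 [620.7  50.4] 191
scene 0.67 [630.5 101.9] 142
scene 0.72 [628.8 127.9] 164
scene 0.65 [629.6 170.7] 208
scene 0.77 [620.1 353.9] 345
stop inner edge row 185 [193 194 195 196] [626.2 190.2  54. ]
stop inner edge row 200 [193 194 195 196] [595.8 189.4  54. ]
stop inner edge row 220 [193 194 195] [555.4 190.3  54. ]
```

```bash
python3 -m crank '[[0,0.0005,0,0,0,0,-1],[0,0.0005,0,0,0,0,-1],[0,0,0,0,0,0,-1]]'
```

```text
time: 24.95
tool_pos: [631.1, 19.7, 7.7]
tcp_rot: [0.001, 0.748, 0.663, -0.0]
ft_force: [-1.1, -4.8, 0.0]
width: 0.1
finger_force: 2.8
```

```bash
python3 -m crank '[[0,0.0005,0,0,0,0,-1],[0,0.0005,0,0,0,0,-1],[0,0,0,0,0,0,-1]]'
```

```text
time: 25.2
tool_pos: [631.1, 19.8, 7.7]
tcp_rot: [0.001, 0.748, 0.664, -0.001]
ft_force: [-1.3, -7.6, 1.7]
width: 0.2
finger_force: 4.1
```

The tool has stalled at y≈19.8 and the force is rising, so the row is closed on the stop. I'll back off along the fence, then rise and check.

```bash
python3 -c "
from h import *
wristlook()"; python3 -m crank '[[0,-0.001,0,0,0,0,-1],[0,-0.002,0,0,0,0,-1],[-0.001,-0.003,0,0,0,0,-1],[-0.002,-0.005,0,0,0,0,-1],[-0.002,-0.008,0,0,0,0,-1],[0,0,0.02,0,0,0,-1],[0,0,0.03,0,0,0,-1],[0,0,0.035,0,0,0,-1],[0,0,0.035,0,0,0,-1],[0,0,0.02,0,0,0,-1],[-0.02,0,0,0,0,0,-1],[-0.03,0,0,0,0,0,-1]]'
```

```text
T [631.1  19.8   7.7] [-1.2 -8.   1.1]
 p 0.70 px 251 14  xy 633.5 135.0 area 2160  xrange 617.7 648.8
 p 0.95 px 260 68  xy 634.5 110.9 area 5651  xrange 617.6 650.9
 p 0.61 px 271 150  xy 634.8 75.5 area 5701  xrange 617.9 651.5
 p 0.89 px 284 222  xy 636.5 43.2 area 4403  xrange 621.0 652.0
  fence left edge row 20 [649.8 127.1]
  fence left edge row 60 [651.6 110.5]
  fence left edge row 100 [650.5  94.7]
  fence left edge row 140 [651.9  78.9]
  fence left edge row 180 [651.1  62.8]
  fence left edge row 220 [652.5  45.7]
  fence left edge row 260 [651.6  27.2]
time: 26.3
tool_pos: [578.6, 2.2, 149.3]
tcp_rot: [0.002, 0.749, 0.663, 0.002]
ft_force: [-0.4, 0.1, -0.5]
width: 0.3
finger_force: 0.0
```

```bash
python3 -m crank '[[-0.04,0,0,0,0,0,-1],[-0.04,0,0,0,0,0,-1],[-0.04,0,0,0,0,0,-1],[-0.04,0,0,0,0,0,-1],[-0.04,-0.01,0,0,0,0,-1],[-0.03,-0.01,0,0,0,0,-1],[0,0,0,0,0,0,-1]]'; python3 - <<'E'
from h import *
print(arm.sense()["tool_pos"])
p=cams.snapshot("top"); c=cams.snapshot("scene")
h_={0:30,1:26,2:34}
for n,q in (("top",p),("scene",c)):
    for d in sorted(finder.trace(q,"socket_1"),key=lambda d:d["pixel"][0]):
        a=w(q,d["pixel"],60 if n=="top" else 50)
        if 600<a[0]<690 and a[1]<250: print(n,round(d["p"],2),a.round(1)[:2],d["mask"].sum())
v=cv2.cvtColor(p["frame"],cv2.COLOR_RGB2GRAY); m=np.zeros(v.shape,bool); m[176:195,199:356]=v[176:195,199:356]<85
for b,st,mm in blobs(m,20): 
    x0,y0,ww,hh,A=st; print("dark",st,"y from",w(p,(x0-.5,182),60)[1].round(1),"to",w(p,(x0+ww-.5,182),60)[1].round(1),"len*",)
cols=m.sum(0)[195:290]; print(cols); 
print([int(v[r,195:285].min()) for r in range(174,196)])
E
```

```text
time: 26.88
tool_pos: [339.2, -18.0, 146.9]
tcp_rot: [-0.002, 0.749, 0.663, -0.002]
ft_force: [-0.6, -0.1, 0.4]
width: 0.2
finger_force: 0.0
[339.16980999 -18.02008254 146.94684697]
top 0.67 [630.3 172.9] 252
top 0.75 [631.5 147.5] 174
top 0.79 [631.  110.3] 231
top 0.75 [631.2  75. ] 218
top 0.6 [632.5  43.3] 216
scene 0.68 [631.9  35.7] 127
scene 0.7 [619.2  48.8] 183
scene 0.56 [631.1 101.6] 194
scene 0.63 [633. 130.] 153
scene 0.54 [626.1 167.9] 199
dark [ 199  176   77   16 1042] y from 185.4 to 30.8 len*
dark [352 176   2  19  20] y from -121.6 to -125.6 len*
[ 0  0  0  0 12 13 15 15 15 16 16 16 16 15 15 14 11  9  8 11 12 14 14 15
 16 16 16 16 16 15 15 12 10  8 10 12 13 14 15 15 16 16 16 16 15 15 14 12
  9 10 11 12 13 15 15 16 16 16 16 16 16 15 14 13  8  6  9 12 13 14 15 15
 15 15 15 15 15 14 13  9  5  0  0  0  0  0  0  0  0  0  0  0  0  0  0]
[22, 19, 18, 10, 12, 10, 18, 7, 13, 18, 19, 9, 10, 7, 5, 7, 4, 52, 62, 61, 58, 58]
```

The row is evenly spaced at a pitch of about 32 mm, it is on the fence line and against the stop, and the arm is clear. Handing in.

```bash
python3 -c "
from rig import ticket
print(ticket.finish_job())"
```

```text
the job is handed in; nothing more can be done
None
```

I handed the job in at about 27 s of robot time: the tray was lifted, then lowered flat, and my last measurements show the five sockets as a closed row against the fence and the yellow stop, but no verdict came back.

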